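Free the sagging barrel bolt of the aerosol cage and hold its sprung gate ajar

TASK

Open the aerosol cage for me: its infill panel has crept toward the gate, so first push it back along its track until it butts flush against the fixed jamb, and leave it flush. Then take the barrel bolt by its ball knob, lift its sagging nose over the keeper's bent lip while you draw it all the way clear, and swing the gate about 30 degrees open. The gate is sprung to close itself, so finish still holding it there, steady, and knock nothing over or about.

Things in the scene. Friction and masses are not known exactly. Their poses are not given: they have to be found in the camera images.
- cage: bench-top aerosol cage, grey square tube and dark weld mesh, 495 mm wide (y), 165 deep (x), 245 high, fixed. Origin: under its front face at bench level; x points into the cage, y left, z up. Front, from left: gate (y = 0.22 to its free edge y = -0.005), sliding infill panel, fixed jamb (left edge y = -0.190). Only the bolt's knob stands above z = 0.245.
- panel (a joint): mesh infill panel sliding along the cage's y in a track just behind the gate; it carries the keeper. Value: gap (m) between its right edge and the fixed jamb; 0 is butted flush (hard stop), at most 0.034; starts open. Drags with 4 N, stays where left. With the gap open the keeper sits too near the gate for the bolt's 42 mm travel to clear it.
- panel_handle (a point): on the axis of the panel's upright bow handle, a 10 mm round bar 46 mm proud of the panel, 30 mm in front of the cage's front face, from z = 0.130 to 0.226; this point is at z = 0.205. Straddle or pinch it from above across y, or push it sideways toward the cage's -y. The keeper (44 mm wide) begins 85 mm to its left.
- keeper_lip (a point): middle of the top edge of the keeper's bent lip: 4 mm steel upright at the gate-side mouth of the keeper, z = 0.1915. The keeper is a steel strap loop, 20 mm wide, on a 44 mm wide wooden packing block on the panel, open to left and right; its front strap stops the shot bolt from swinging out.
- bolt_knob (a point): centre of the barrel bolt's ball knob: 26 mm steel ball on a 10 mm upright stem on the bolt, z about 0.27 (cage top 0.245), 16 mm in front of the gate, free all round: grip it from above. Moves with bolt, bolt_lift and gate. At the start it is 0.19 from the hinge line, 0.15 when drawn.
- bolt_nose (a point): centre of the end face of the bolt's nose, 103 mm right of the knob along the bolt, an 18 mm round steel bar on the gate's top rail. The last 16 mm are a full-size nose; the 72 mm behind it are worn away from below to a neck (underside 1 mm above the bar's axis), in which the keeper's lip stands.
- bolt (a joint): draw of the bolt along its length (m): 0 fully shot to the right (cage's -y), 0.042 fully drawn to the left (stop). 1 N of friction, stays where left. Panel flush: nose clear of the keeper from 0.033; at about 0.012 its shoulder snags on the keeper's lip unless the nose is lifted. Pulling while snagged drags the panel off its jamb.
- bolt_lift (a joint): tilt of the bolt about its rear guide, 135 mm left of the shot knob (rad): -0.01 sags nose-down by its weight, 0.075 level, 0.10 upper stop. Raise the knob (4 to 5 N) to lift the nose: 8.5 mm above where it hung with the bolt shot just clears the keeper's lip, 12 mm is level wherever it is drawn, 14 mm the stop; it also shifts the knob 6 mm left. Falls back if let go.
- gate (a joint): swing of the gate about its upright hinge line at its left edge (rad): 0 shut, grows as its free edge swings out toward the robot (clockwise seen from above), stop at 1.3. A hinge spring always pulls it shut: about 2.5 N at the knob near shut, 3.5 N at 0.5 rad. 0.52 is 30 degrees.
- gate_hinge (a point): point on the gate's upright hinge line at z = 0.27, on the cage: the knob swings round this line.
- oil_filter: spin-on oil filter with orange cap, 72 mm across, 82 mm high, on the bench to the right of the cage; a bystander, to be left alone. Origin: centre of its underside, z up.
- marker_pen: black and white marker pen, 135 mm long, 12 mm thick, lying on the bench in front of the cage; a bystander, to be left alone. Origin: centre of its underside, z up.
- brake_pad_2: black brake pad, 121x62x17 mm, lying on the bench to the right of the cage; a bystander, to be left alone. Origin: centre of its underside, z up.
- bolt_2: hexagon bolt, about 60 mm long, lying on the bench in front of the cage; a bystander, to be left alone. Origin: centre of its underside, z up.

How it is judged:
By the outcome, as a careful person would: the job done as asked, in the order asked, and still so for the second after the job is handed in, while the arm keeps its last pose, push and grip.
It also fails if it takes over 51 s, if anything falls off the work surface, if the arm or the gripper's body presses on something with over 40 N, if the wrist force passes 120 N, or if a joint passes its speed limit or range.

ROBOT

A 6-joint arm with a two-finger parallel gripper is mounted at the origin on a cart in front of the work surface, level with it; the furniture and walls round the work are solid. World frame = base frame: x ahead of the robot, y to its left, z up, the work surface at z = 0. Lengths are in mm, angles in rad, forces in N, time in s.
With the tool pointing down it reaches from about 275 to 1000 mm from the base axis. Payload 8.4 kg.
Tool frame: the origin (TCP) lies midway between the tips of the shut fingers; the grasp point (between the pads) lies 19 mm behind it; z points along the fingers, y is the line along which they close (so a half turn about z gives the same grasp; the last joint's range is limited). The gripper opens to 85 mm and grips with 20 to 120 N. Pads are 22 mm wide; open, the fingers measure 114 mm over their backs; the gripper's body (76 mm by 85 mm) begins 54 mm behind the grasp point. The pads swing forward as they close: fully open they stand 13 mm farther back than shut.
Start: joints at [1.312, 0.353, 1.633, -0, 1.155, -0.002], TCP at [158.74, 604.508, 231.281] pointing down, gripper open.
Joint ranges: [-2.63, 2.63], [-0.92, 2.1], [0.06, 2.66], [-1.3, 4.44], [0, 2.69], [-3.02, 3.02]. Speed limits (rad/s): [2.22, 2.22, 2.79, 3.14, 3.14, 3.14].

INTERFACE

Orientations are given as [roll, pitch, yaw] about the fixed x, y, z axes, in that order (R = Rz(yaw) Ry(pitch) Rx(roll)).
In Python, from rig import r, imaging gives the robot as it stands. The module is installed in compiled form; this text tells all that it offers.
- The arm moves only by the tool arm_command, never from a script. Its argument "deltas" is a list of rows, each an object of numbers: "hand": the finger opening in mm, from 0 to 85.4; "tx", "ty", "tz": the shift along the tool's x, y, z in mm; "wx", "wy", "wz": the turn, a rotation vector about the tool's x, y, z in rad. A call has 1 to 8 rows; each row shifts and turns the commanded pose from where the row before left it, along the tool's axes as they then stand; what a row does not reach is not made up. A row lasts 1/8 s, in which the tool goes at most 62.5 mm and 10.7 degrees, less where a joint would pass 70% of its speed; a pose out of reach is approached as far as the arm can. A call with a gripper value outside its range is refused whole. The fingers move at their own pace and stop on an object; "squeeze" is the grip in N (left out, the last holds). Time passes only in rows, so rows that do not move let the fingers close. It gives the time, the measured TCP pose, the force, the opening and the grip force at its end, in the units of the state.
- r.sense(): the state, without advancing time (a new reading comes with each control period).
- imaging.grab_frame(name): name is "scene" or "side" or "wrist"; returns a dict with "image" (480x640x3 uint8, red, green, blue), "mtx" (3x3 intrinsics, pixels), "D" ([k1, k2, p1, p2, k3] as OpenCV has them; the pictures are not rectified), "world_to_cam" (4x4, takes a point from world to camera coordinates). Camera axes: x right, y up, looking along -z (the intrinsics and any distortion apply to the point x, -y, -z); pixel columns grow to the right and rows downward; lengths in mm; the calibration is good to about 2 mm. A picture is of the moment at which its call begins. There is no depth.
- r.sign_off(): hands the job in; it is judged then, once.
The state is a dict: "clock": time; "qpos": joint angles; "qvel": joint speeds; "joint_efforts": joint torques, N m; "eef_pos": TCP position; "tcp_rot": TCP orientation; "contact_force": force on the tool from outside, world axes, zero at the start; "wrist_torque": the same for the moment, N m; "opening": opening from 0.0 (shut) to 1.0 (fully open); "grasp_force": force on a finger pad.
Only numpy, scipy, OpenCV 4.12 (cv2) and the standard library are available. Lean on these libraries where they do the work, as an engineer would, in place of code of your own. Each camera call takes 0.05 s, during which the arm holds its last target. There are 200 camera calls.

## Working session

There is one attempt and no reset: what is moved stays moved. The work goes in short steps, Python scripts to look and compute and a tool call to move; the robot and the scene stay as the last step left them, time stands still between calls to the robot, and variables do not carry over. Pictures are saved under pics/ and viewed, at most 10 in all, crops included, and the job is handed in when it is done.

Besides the shell and the picture viewer there is one more tool, called after ">>>" as a command line: name --argument value ..., lists and objects as JSON in quotes. arm_command: Moves the arm, as the interface text tells. Its arguments: {"type":"object","properties":{"deltas":{"type":"array"},"squeeze":{"type":"number"}},"required":["deltas"]}

```bash
mkdir -p pics; python3 - <<'E'
from rig import r, imaging
import cv2,pickle
s=r.sense(); print(s)
d={}
for n in ("scene","side","wrist"):
    f=imaging.grab_frame(n); d[n]=f; cv2.imwrite(f"pics/{n}0.png",f["image"][:,:,::-1])
    print(n,f["mtx"].tolist(),f["D"],f["world_to_cam"].round(3).tolist())
pickle.dump(d,open("f0.pkl","wb"))
E
```

```text
{'clock': 0.0, 'qpos': array([ 1.31157481e+00,  3.53680764e-01,  1.63415087e+00,  3.27034424e-05,
        1.15520576e+00, -2.40274918e-03]), 'qvel': array([ 4.65301729e-04, -9.10473604e-04, -1.32130198e-03, -2.07388616e-03,
       -2.14720208e-04, -1.51006000e-05]), 'joint_efforts': array([-1.66599297e-03, -6.05241251e+01, -3.42070735e+01, -3.15683455e-04,
        9.24833352e-03, -4.39501900e-05]), 'eef_pos': array([158.61918761, 604.03018057, 230.53415696]), 'tcp_rot': array([-3.14014799e+00, -3.33718111e-05,  2.88476063e+00]), 'contact_force': array([-0.92985107, -0.74786292,  0.42162007]), 'wrist_torque': array([0.05874442, 0.00274918, 0.05337702]), 'grasp_force': 0.0, 'opening': 0.9975579043186606}
scene [[595.1477697359402, 0.0, 311.8842618052722], [0.0, 595.1477697359402, 227.12036012493496], [0.0, 0.0, 1.0]] [-0.11437645  0.          0.          0.          0.        ] [[0.862, -0.506, -0.019, -414.617], [0.358, 0.581, 0.731, -375.364], [-0.359, -0.637, 0.682, -1577.56], [0.0, 0.0, 0.0, 1.0]]
side [[433.1415164723953, 0.0, 330.4617572117786], [0.0, 433.1415164723953, 234.8572102639691], [0.0, 0.0, 1.0]] [-0.01698129  0.          0.          0.          0.        ] [[0.841, -0.541, -0.014, -408.716], [0.324, 0.484, 0.813, -337.477], [-0.433, -0.688, 0.582, -989.035], [0.0, 0.0, 0.0, 1.0]]
wrist [[408.7788184509538, 0.0, 323.0713862477334], [0.0, 408.7788184509538, 241.23357788228407], [0.0, 0.0, 1.0]] [0.0055864 0.        0.        0.        0.       ] [[0.254, 0.967, -0.001, -623.763], [-0.918, 0.24, -0.316, 41.542], [-0.305, 0.081, 0.949, -381.224], [0.0, 0.0, 0.0, 1.0]]
```

View pics/scene0.png

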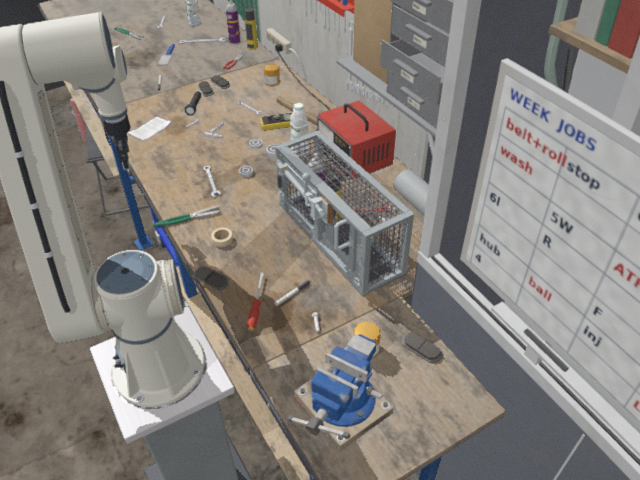

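View pics/side0.png

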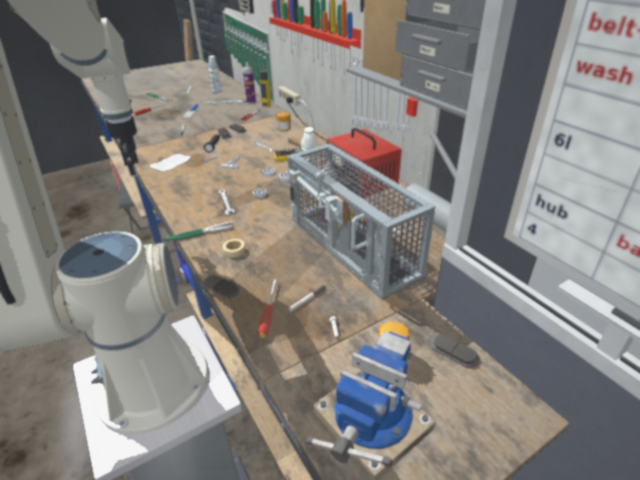

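The scene picture shows the cage at about (275-412, 130-290), gate at left with white bolt, bow handle near (340,235); the side picture shows it at (290-435, 145-295). I'll enlarge both.

```bash
python3 - <<'E'
import cv2
a=cv2.imread("pics/scene0.png")[120:295,265:425]; cv2.imwrite("pics/sc.png",cv2.resize(a,None,fx=3.4,fy=3.4,interpolation=cv2.INTER_CUBIC))
a=cv2.imread("pics/side0.png")[135:305,280:445]; cv2.imwrite("pics/si.png",cv2.resize(a,None,fx=3.4,fy=3.4,interpolation=cv2.INTER_CUBIC))
E
```

```text
(no output)
```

View pics/sc.png

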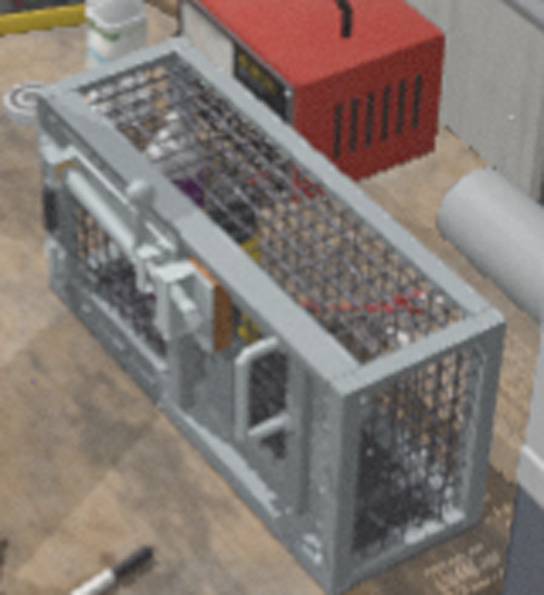

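View pics/si.png

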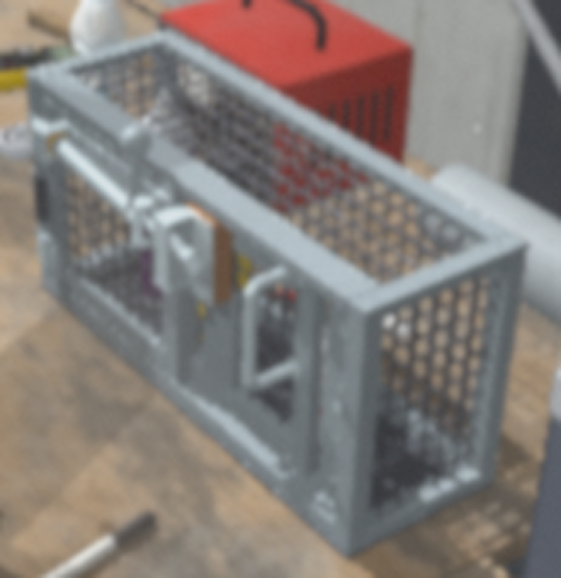

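The crops show the cage corners clearly, the ball knob (scene crop 138,188; side crop 133,133), the bow handle (scene crop x≈243, y 355–432; side crop x≈250, y 285–383). I'll fit the cage pose.

```bash
cat > h.py <<'E'
import numpy as np,cv2,pickle
from scipy.optimize import least_squares
def proj(f,P):
    P=np.atleast_2d(P); T=f["world_to_cam"]; c=P@T[:3,:3].T+T[:3,3]; c=c*[1,-1,-1]
    return cv2.projectPoints(c.reshape(-1,1,3),np.zeros(3),np.zeros(3),f["mtx"],np.asarray(f["D"],float))[0].reshape(-1,2)
def c2w(p,X):
    X=np.atleast_2d(X); c,s=np.cos(p[2]),np.sin(p[2])
    return np.c_[p[0]+c*X[:,0]-s*X[:,1],p[1]+s*X[:,0]+c*X[:,1],X[:,2]]
def tri(fs,px,x0=(500,200,250)):
    s=least_squares(lambda P:np.concatenate([proj(f,P)[0]-q for f,q in zip(fs,px)]),x0); return s.x,s.fun
E
cat > a.py <<'E'
from h import *
d=pickle.load(open("f0.pkl","rb")); fs=[d["scene"],d["side"]]
cv=lambda L,o:np.array(L)/3.4+o
X=np.array([[0,-247.5,245],[0,-247.5,0],[0,247.5,245],[165,-247.5,245],[165,247.5,245]])
A=cv([[334,392],[333,592],[38,95],[503,322],[180,40]],[265,120])
B=cv([[366,305],[349,553],[30,72],[525,245],[165,33]],[280,135])
s=least_squares(lambda p:np.r_[(proj(fs[0],c2w(p,X))-A).ravel(),(proj(fs[1],c2w(p,X))-B).ravel()],[550,200,0],loss="soft_l1",x_scale=[100,100,1])
p=s.x;print("cage",p,np.round(s.fun,1).reshape(2,5,2).tolist());np.save("cage.npy",p)
inv=lambda P:np.array([[np.cos(p[2]),np.sin(p[2])],[-np.sin(p[2]),np.cos(p[2])]])@(P[:2]-p[:2])
for n,a,b in (("knob",[138,188],[133,133]),("htop",[242,356],[250,286]),("hbot",[242,433],[249,383])):
    P,e=tri(fs,[cv(a,[265,120]),cv(b,[280,135])]);print(n,P,inv(P),e.round(1))
g=least_squares(lambda y:np.r_[(proj(fs[0],c2w(p,[[-30,y[0],226],[-30,y[0],130]]))-cv([[243,352],[243,435]],[265,120]))[:,0],(proj(fs[1],c2w(p,[[-30,y[0],226],[-30,y[0],130]]))-cv([[250,282],[250,385]],[280,135]))[:,0]],[-100]);print(g.x,g.fun)
E
python3 a.py
```

```text
cage [5.99749211e+02 1.71314637e+02 2.65229849e-02] [[[2.1, 0.8], [-1.2, 1.9], [-1.9, -2.2], [0.8, -1.2], [0.0, -2.1]], [[-0.2, 1.4], [-0.8, 1.4], [-1.7, -1.1], [1.4, -1.6], [1.0, -2.0]]]
knob [584.63877981 204.46250634 271.6867543 ] [-14.22603893  33.53693779] [-0.3 -0.   0.3  0. ]
htop [578.42148922  25.94783031 219.42171047] [ -25.17532976 -144.7500704 ] [-0.3 -0.1  0.2  0.1]
hbot [589.25508476  40.35212818 112.39772156] [ -13.96354436 -130.63814432] [-0. -0.  0.  0.]
[-153.06586314] [-0.31865061 -0.61284842  0.7209564   0.06740504]
```

>>> arm_command --deltas '[{"tz": -55, "wz": -0.14}, {"tz": -55, "wz": -0.143}, {"tx": -26, "ty": -37}, {"tx": -26, "ty": -37}, {"tx": -26, "ty": -37}, {"tx": -26, "ty": -37}, {"tx": -26, "ty": -37}, {"tx": -26, "ty": -37}]'

```text
schema error: expected keys hand, tx, ty, tz, wx, wy, wz
```

>>> arm_command --deltas '[{"tx": -26, "ty": -37}, {"tx": -26, "ty": -37}, {"tx": -26, "ty": -37}, {"tx": -26, "ty": -37}, {"tx": -26, "ty": -37}, {"tx": -26, "ty": -37}, {"tx": -26, "ty": -37}, {"tx": -26, "ty": -37}]'

```text
schema error: expected keys hand, tx, ty, tz, wx, wy, wz
```

```bash
cat > snap.py <<'E'
import sys,cv2,pickle
from rig import r, imaging
f=imaging.grab_frame("wrist"); n=sys.argv[1]; cv2.imwrite(f"pics/{n}.png",f["image"][:,:,::-1]); pickle.dump(f,open(n+".pkl","wb"))
s=r.sense(); print({k:s[k] for k in("clock","eef_pos","tcp_rot","contact_force","opening","qpos")})
E
python3 snap.py w1
```

```text
{'clock': 0.2, 'eef_pos': array([158.68717666, 604.20922892, 230.82038665]), 'tcp_rot': array([-3.14071713e+00,  1.69181331e-05,  2.88477299e+00]), 'contact_force': array([ 0.41728053, -0.0481334 ,  0.44460466]), 'opening': 1.0003701705076853, 'qpos': array([ 1.31156992e+00,  3.53412523e-01,  1.63387349e+00, -2.07955772e-05,
        1.15518212e+00, -2.39832528e-03])}
```

View pics/w1.png

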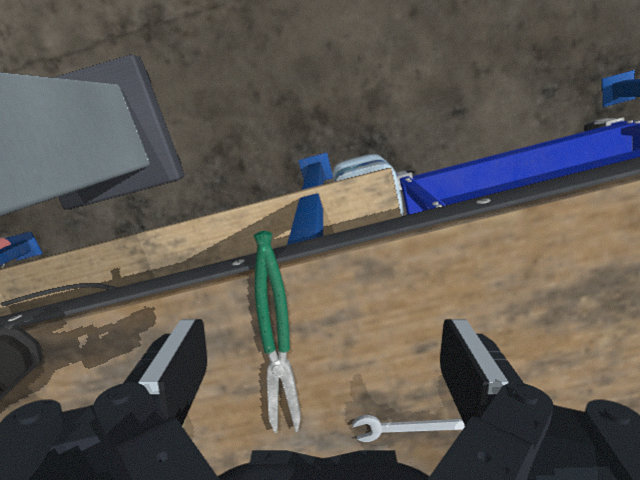

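The wrist picture shows the bench edge, with the fingers at the bottom of the picture (tool -x down the image). The rows need all keys.

>>> arm_command --deltas '[{"hand": 85, "tx": 0, "ty": 0, "tz": -55, "wx": 0, "wy": 0, "wz": -0.14}, {"hand": 85, "tx": 0, "ty": 0, "tz": -55, "wx": 0, "wy": 0, "wz": -0.143}, {"hand": 85, "tx": -26, "ty": -37, "tz": 0, "wx": 0, "wy": 0, "wz": 0}, {"hand": 85, "tx": -26, "ty": -37, "tz": 0, "wx": 0, "wy": 0, "wz": 0}, {"hand": 85, "tx": -26, "ty": -37, "tz": 0, "wx": 0, "wy": 0, "wz": 0}, {"hand": 85, "tx": -26, "ty": -37, "tz": 0, "wx": 0, "wy": 0, "wz": 0}, {"hand": 85, "tx": -26, "ty": -37, "tz": 0, "wx": 0, "wy": 0, "wz": 0}, {"hand": 85, "tx": -26, "ty": -37, "tz": 0, "wx": 0, "wy": 0, "wz": 0}]'

```text
clock: 1.2
eef_pos: [321.1, 385.4, 341.3]
tcp_rot: [3.142, 0.0, -3.115]
contact_force: [0.6, -0.3, 0.5]
opening: 0.995
grasp_force: 0.0
```

>>> arm_command --deltas '[{"hand": 85, "tx": -27, "ty": -36, "tz": 0, "wx": 0, "wy": 0, "wz": 0}, {"hand": 85, "tx": -27, "ty": -36, "tz": 0, "wx": 0, "wy": 0, "wz": 0}, {"hand": 85, "tx": -27, "ty": -36, "tz": 0, "wx": 0, "wy": 0, "wz": 0}, {"hand": 85, "tx": -27, "ty": -36, "tz": 0, "wx": 0, "wy": 0, "wz": 0}, {"hand": 85, "tx": -27, "ty": -36, "tz": 0, "wx": 0, "wy": 0, "wz": 0}, {"hand": 85, "tx": -27, "ty": -36, "tz": 0, "wx": 0, "wy": 0, "wz": 0}, {"hand": 85, "tx": -27, "ty": -36, "tz": 0, "wx": 0, "wy": 0, "wz": 0}, {"hand": 85, "tx": -27, "ty": -36, "tz": 0, "wx": 0, "wy": 0, "wz": 0}]'

```text
clock: 2.2
eef_pos: [544.7, 103.1, 341.2]
tcp_rot: [3.142, 0.0, -3.116]
contact_force: [0.5, 0.2, 0.2]
opening: 0.997
grasp_force: 0.0
```

```bash
python3 snap.py w2
```

```text
{'clock': 2.25, 'eef_pos': array([547.44164998,  99.53158568, 341.03030795]), 'tcp_rot': array([-3.13894033e+00,  1.73158200e-03, -3.11661874e+00]), 'contact_force': array([ 2.37280436, -2.20583634, -0.14156771]), 'opening': 0.9966082928125666, 'qpos': array([ 0.17892971,  0.15671254,  1.64784955, -0.00296811,  1.33572719,
       -1.4161488 ])}
```

View pics/w2.png

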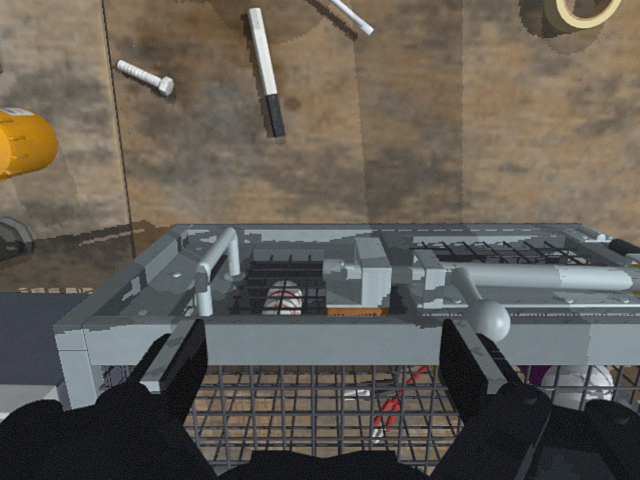

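The wrist picture shows the knob ball centred at (489,321), the handle's upright from its top (≈205,266) to its bottom (≈233,233), the front top edge along row ≈317-327, the keeper at (375,270), and the fingers at the bottom.

```bash
cat >> h.py <<'E'
def atz(f,u,z):
    s=least_squares(lambda q:(proj(f,[q[0],q[1],z])[0]-u),[560,100]); return s.x
E
python3 - <<'E'
from h import *
f=pickle.load(open("w2.pkl","rb")); p=np.load("cage.npy")
for n,u,z in(("knob",(489,321),270),("htop",(205,267),224),("hbot",(233,234),132),("edgeR",(62,327),245),("edgeL",(620,317),245),("edgeM",(340,320),245)): print(n,atz(f,u,z).round(1))
print("pred knob",c2w(p,[[-16,30,270]]),"handle",c2w(p,[[-30,-150,205]]), proj(f,c2w(p,[[0,-247.5,245],[0,200,245],[-16,30,270],[-30,-150,224],[-30,-150,132]])).round(0).tolist())
E
```

```text
knob [581.8 201.7]
htop [570.8  22.3]
hbot [575.9  22. ]
edgeR [607.5 -68.7]
edgeL [590.2 298.7]
edgeM [597.5 115.2]
pred knob [[582.95924181 200.87976731 270.        ]] handle [[573.73774336  20.57179753 205.        ]] [[50.0, 325.0], [729.0, 325.0], [487.0, 323.0], [203.0, 271.0], [231.0, 232.0]]
```

>>> arm_command --deltas '[{"hand": 85, "tx": -11, "ty": -39, "tz": 0, "wx": 0, "wy": 0, "wz": -0.018}, {"hand": 85, "tx": -11, "ty": -39, "tz": 0, "wx": 0, "wy": 0, "wz": 0}, {"hand": 85, "tx": 0, "ty": 0, "tz": 30, "wx": 0, "wy": 0, "wz": 0}, {"hand": 85, "tx": 0, "ty": 0, "tz": 30, "wx": 0, "wy": 0, "wz": 0}, {"hand": 60, "tx": 0, "ty": 0, "tz": 30, "wx": 0, "wy": 0, "wz": 0}, {"hand": 50, "tx": 0, "ty": 0, "tz": 30, "wx": 0, "wy": 0, "wz": 0}, {"hand": 50, "tx": 0, "ty": 0, "tz": 0, "wx": 0, "wy": 0, "wz": 0}, {"hand": 50, "tx": 0, "ty": 0, "tz": 0, "wx": 0, "wy": 0, "wz": 0}]' --squeeze 25

```text
clock: 3.25
eef_pos: [569.3, 27.4, 222.3]
tcp_rot: [3.142, 0.001, -3.097]
contact_force: [-0.0, 1.0, 0.1]
opening: 0.585
grasp_force: 0.0
```

```bash
python3 snap.py w3
```

```text
{'clock': 3.3, 'eef_pos': array([569.53728995,  27.39157612, 222.72161124]), 'tcp_rot': array([-3.14159030e+00,  1.95356058e-03, -3.09728823e+00]), 'contact_force': array([-0.48511488,  0.33361762,  0.80204874]), 'opening': 0.5879911895363276, 'qpos': array([ 4.54294646e-02,  2.75914762e-01,  1.76288635e+00, -5.10594041e-06,
        1.10083798e+00, -1.56966897e+00])}
```

View pics/w3.png

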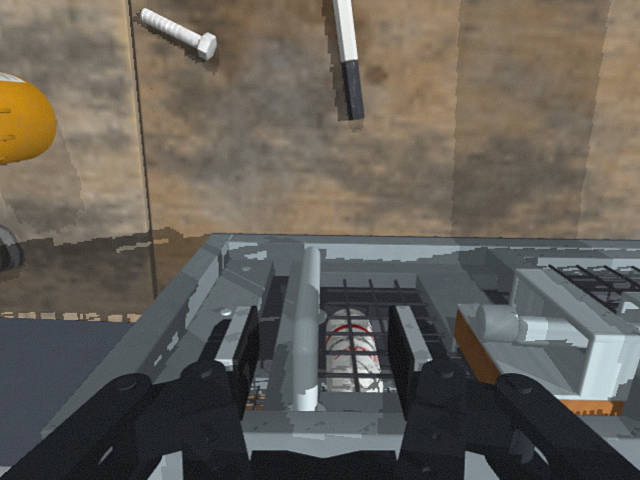

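The picture shows the handle bar upright at column ≈305-314 between the fingers (inner faces ≈255 and 390), slightly to the right of centre toward -y. I'll shift, descend and close.

>>> arm_command --deltas '[{"hand": 50, "tx": -2, "ty": -6, "tz": 15, "wx": 0, "wy": 0, "wz": 0}, {"hand": 50, "tx": 0, "ty": 0, "tz": 15, "wx": 0, "wy": 0, "wz": 0}, {"hand": 30, "tx": 0, "ty": 0, "tz": 0, "wx": 0, "wy": 0, "wz": 0}, {"hand": 5, "tx": 0, "ty": 0, "tz": 0, "wx": 0, "wy": 0, "wz": 0}, {"hand": 5, "tx": 0, "ty": 0, "tz": 0, "wx": 0, "wy": 0, "wz": 0}, {"hand": 5, "tx": 0, "ty": 0, "tz": 0, "wx": 0, "wy": 0, "wz": 0}, {"hand": 5, "tx": 0, "ty": 0, "tz": 0, "wx": 0, "wy": 0, "wz": 0}]' --squeeze 25

```text
clock: 4.18
eef_pos: [571.1, 21.3, 191.4]
tcp_rot: [-3.142, 0.0, -3.097]
contact_force: [0.8, -1.7, -2.6]
opening: 0.109
grasp_force: 24.4
```

>>> arm_command --deltas '[{"hand": 5, "tx": 0, "ty": -3, "tz": 0, "wx": 0, "wy": 0, "wz": 0}, {"hand": 5, "tx": 0, "ty": -3, "tz": 0, "wx": 0, "wy": 0, "wz": 0}, {"hand": 5, "tx": 0, "ty": -3, "tz": 0, "wx": 0, "wy": 0, "wz": 0}, {"hand": 5, "tx": 0, "ty": -3, "tz": 0, "wx": 0, "wy": 0, "wz": 0}, {"hand": 5, "tx": 0, "ty": 0, "tz": 0, "wx": 0, "wy": 0, "wz": 0}]'

```text
clock: 4.8
eef_pos: [571.4, 8.9, 191.4]
tcp_rot: [-3.141, -0.0, -3.098]
contact_force: [-0.9, 1.5, -0.5]
opening: 0.114
grasp_force: 24.9
```

>>> arm_command --deltas '[{"hand": 5, "tx": 0, "ty": -2, "tz": 0, "wx": 0, "wy": 0, "wz": 0}, {"hand": 5, "tx": 0, "ty": -2, "tz": 0, "wx": 0, "wy": 0, "wz": 0}, {"hand": 5, "tx": 0, "ty": -2, "tz": 0, "wx": 0, "wy": 0, "wz": 0}]'

```text
clock: 5.18
eef_pos: [571.5, 3.9, 191.3]
tcp_rot: [3.14, -0.0, -3.098]
contact_force: [-2.8, 13.2, 1.5]
opening: 0.107
grasp_force: 25.3
```

>>> arm_command --deltas '[{"hand": 5, "tx": 0, "ty": -2, "tz": 0, "wx": 0, "wy": 0, "wz": 0}, {"hand": 5, "tx": 0, "ty": -2, "tz": 0, "wx": 0, "wy": 0, "wz": 0}]'

```text
clock: 5.42
eef_pos: [571.5, 3.8, 191.3]
tcp_rot: [3.134, -0.001, -3.099]
contact_force: [-4.0, 34.5, 2.1]
opening: 0.113
grasp_force: 27.4
```

>>> arm_command --deltas '[{"hand": 5, "tx": 0, "ty": 2, "tz": 0, "wx": 0, "wy": 0, "wz": 0}, {"hand": 5, "tx": 0, "ty": 1.5, "tz": 0, "wx": 0, "wy": 0, "wz": 0}, {"hand": 5, "tx": 0, "ty": 0, "tz": 0, "wx": 0, "wy": 0, "wz": 0}]'

```text
clock: 5.8
eef_pos: [571.6, 4.0, 191.4]
tcp_rot: [3.14, -0.0, -3.097]
contact_force: [-2.9, 9.9, 1.0]
opening: 0.11
grasp_force: 25.5
```

>>> arm_command --deltas '[{"hand": 50, "tx": 0, "ty": 0, "tz": 0, "wx": 0, "wy": 0, "wz": 0}, {"hand": 50, "tx": 0, "ty": 0, "tz": 0, "wx": 0, "wy": 0, "wz": 0}, {"hand": 50, "tx": 0, "ty": 0, "tz": 0, "wx": 0, "wy": 0, "wz": 0}, {"hand": 50, "tx": 0, "ty": 0, "tz": -10, "wx": 0, "wy": 0, "wz": 0}, {"hand": 50, "tx": 0, "ty": 0, "tz": -40, "wx": 0, "wy": 0, "wz": 0}, {"hand": 50, "tx": 0, "ty": 0, "tz": -50, "wx": 0, "wy": 0, "wz": 0}, {"hand": 50, "tx": 0, "ty": 0, "tz": -40, "wx": 0, "wy": 0, "wz": 0}]'

```text
clock: 6.68
eef_pos: [572.1, 2.7, 334.2]
tcp_rot: [-3.141, 0.002, -3.097]
contact_force: [0.2, 0.7, 0.6]
opening: 0.586
grasp_force: 0.0
```

>>> arm_command --deltas '[{"hand": 50, "tx": -3, "ty": 50, "tz": 0, "wx": 0, "wy": 0, "wz": 0}, {"hand": 50, "tx": -3, "ty": 50, "tz": 0, "wx": 0, "wy": 0, "wz": 0}, {"hand": 60, "tx": 0, "ty": 0, "tz": 0, "wx": 0, "wy": 0, "wz": 0}]'

```text
clock: 7.05
eef_pos: [573.3, 105.7, 332.1]
tcp_rot: [3.141, 0.001, -3.094]
contact_force: [0.2, -1.4, -0.5]
opening: 0.7
grasp_force: 0.0
```

```bash
python3 snap.py w4; python3 -c "
import cv2;a=cv2.imread('pics/w4.png')[190:400,100:640];cv2.imwrite('pics/w4c.png',cv2.resize(a,None,fx=1.48,fy=1.48,interpolation=cv2.INTER_CUBIC))"
```

```text
{'clock': 7.1, 'eef_pos': array([573.32162314, 104.12673029, 331.90105455]), 'tcp_rot': array([-3.14140602e+00,  6.37315126e-04, -3.09484286e+00]), 'contact_force': array([-0.16458197,  0.44678461,  0.73980166]), 'opening': 0.6976950556932255, 'qpos': array([ 1.77245130e-01,  2.06832959e-01,  1.60626147e+00, -2.76082227e-04,
        1.32789062e+00, -1.44023461e+00])}
```

View pics/w4c.png

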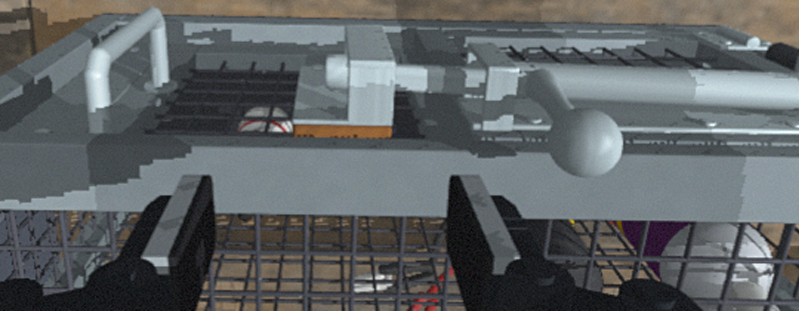

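The crop shows the ball at crop (586,142) → pixel (496,286), and the panel moved over to the jamb with the nose now protruding through the keeper.

```bash
python3 -c "
from h import *
f=pickle.load(open('w4.pkl','rb'))
print(atz(f,(495.9,285.9),270), proj(f,[573.3,104.1,332]))"
```

```text
[581.75102122 200.70159075] [[320.1584604 321.5418725]]
```

>>> arm_command --deltas '[{"hand": 60, "tx": -6.5, "ty": 48.5, "tz": 0, "wx": 0, "wy": 0, "wz": 0}, {"hand": 60, "tx": -6.5, "ty": 48, "tz": 0, "wx": 0, "wy": 0, "wz": 0}, {"hand": 60, "tx": 0, "ty": 0, "tz": 10, "wx": 0, "wy": 0, "wz": 0}, {"hand": 60, "tx": 0, "ty": 0, "tz": 30, "wx": 0, "wy": 0, "wz": 0}, {"hand": 60, "tx": 0, "ty": 0, "tz": 25, "wx": 0, "wy": 0, "wz": 0}, {"hand": 60, "tx": 0, "ty": 0, "tz": 17, "wx": 0, "wy": 0, "wz": 0}, {"hand": 60, "tx": 0, "ty": 0, "tz": 0, "wx": 0, "wy": 0, "wz": 0}, {"hand": 60, "tx": 0, "ty": 0, "tz": 0, "wx": 0, "wy": 0, "wz": 0}]' --squeeze 50

```text
clock: 8.1
eef_pos: [582.7, 199.7, 250.2]
tcp_rot: [3.141, 0.001, -3.098]
contact_force: [0.3, -0.3, 0.1]
opening: 0.698
grasp_force: 0.0
```

```bash
python3 snap.py w5
```

```text
{'clock': 8.15, 'eef_pos': array([582.79517035, 199.91325972, 250.50057697]), 'tcp_rot': array([ 3.14116199e+00,  1.75082803e-03, -3.09766996e+00]), 'contact_force': array([ 0.36185434,  0.64906028, -0.28843487]), 'opening': 0.6989561473329361, 'qpos': array([ 3.28055963e-01,  3.21209313e-01,  1.63455841e+00, -8.35764542e-05,
        1.18402357e+00, -1.28663198e+00])}
```

View pics/w5.png

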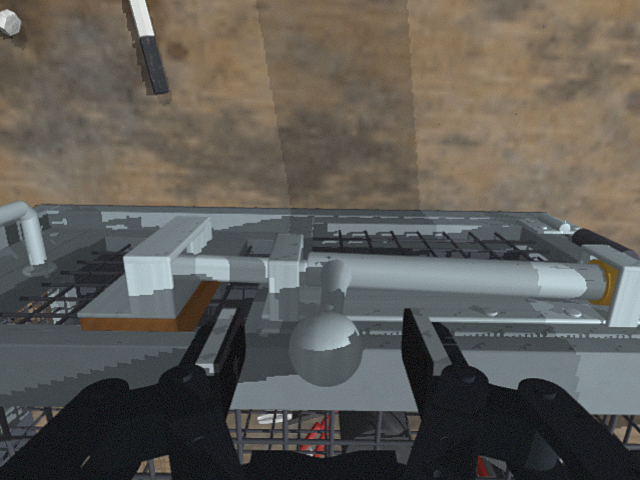

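The ball is at (325,349), centred between the pads. Closing on it.

>>> arm_command --deltas '[{"hand": 15, "tx": 0, "ty": 0, "tz": 0, "wx": 0, "wy": 0, "wz": 0}, {"hand": 15, "tx": 0, "ty": 0, "tz": 0, "wx": 0, "wy": 0, "wz": 0}, {"hand": 15, "tx": 0, "ty": 0, "tz": 0, "wx": 0, "wy": 0, "wz": 0}, {"hand": 15, "tx": 0, "ty": 0, "tz": 0, "wx": 0, "wy": 0, "wz": 0}, {"hand": 15, "tx": 0, "ty": 0, "tz": 0, "wx": 0, "wy": 0, "wz": 0}, {"hand": 15, "tx": 0, "ty": 0, "tz": 0, "wx": 0, "wy": 0, "wz": 0}]' --squeeze 50

```text
clock: 8.9
eef_pos: [582.2, 200.0, 249.4]
tcp_rot: [-3.142, 0.0, -3.097]
contact_force: [-0.9, -2.3, 2.7]
opening: 0.275
grasp_force: 48.9
```

>>> arm_command --deltas '[{"hand": 15, "tx": 0, "ty": 1, "tz": -3, "wx": 0.02, "wy": 0, "wz": 0}, {"hand": 15, "tx": 0, "ty": 1, "tz": -3, "wx": 0.02, "wy": 0, "wz": 0}, {"hand": 15, "tx": 0, "ty": 1, "tz": -3, "wx": 0.02, "wy": 0, "wz": 0}, {"hand": 15, "tx": 0, "ty": 1, "tz": -3, "wx": 0.02, "wy": 0, "wz": 0}, {"hand": 15, "tx": 0, "ty": 0, "tz": 0, "wx": 0, "wy": 0, "wz": 0}, {"hand": 15, "tx": 0, "ty": 0, "tz": 0, "wx": 0, "wy": 0, "wz": 0}]'

```text
clock: 9.65
eef_pos: [581.8, 204.8, 261.0]
tcp_rot: [-3.062, -0.0, -3.097]
contact_force: [-0.1, 1.0, -3.4]
opening: 0.274
grasp_force: 49.2
```

```bash
python3 snap.py w6
```

```text
{'clock': 9.7, 'eef_pos': array([581.76908652, 204.62016977, 260.96470468]), 'tcp_rot': array([-3.06219744e+00, -2.53062398e-04, -3.09733801e+00]), 'contact_force': array([ 0.27650822,  2.08935856, -2.60703522]), 'opening': 0.2711317576349365, 'qpos': array([ 0.37738889,  0.32857362,  1.60277579, -0.07931297,  1.23746849,
       -1.21068895])}
```

View pics/w6.png

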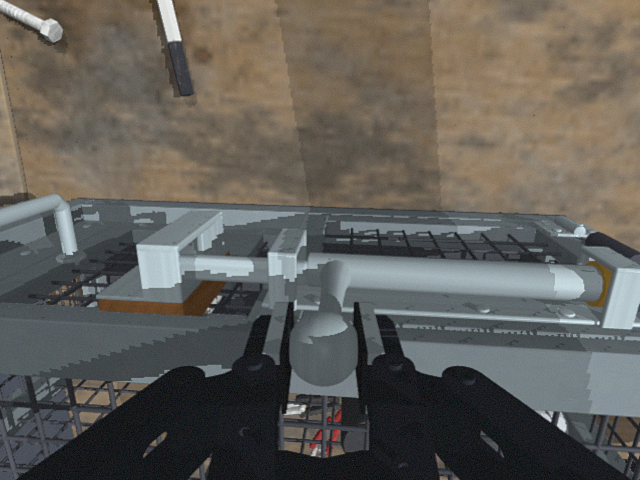

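The ball appears at (323,355), between the pads, and the bolt line looks level. I'll check by calculation that the ball really rose with the hand.

```bash
python3 -c "
from h import *
a=pickle.load(open('w5.pkl','rb'));b=pickle.load(open('w6.pkl','rb'))
print(atz(a,(325,349),270))
for z in (270,276,282): print(z,atz(b,(323,355),z))
f=b
for n in 'ab':
  f=a if n=='a' else b
  print(proj(f,[[575,100,191],[575,100,200]]))"
```

```text
[582.14219542 199.92686742]
270 [590.84561378 205.3737573 ]
276 [586.7795051  205.67273559]
282 [582.71339642 205.97171387]
[[134.15255839 244.39481953]
 [126.28368107 250.20206069]]
[[150.39704041 234.9522025 ]
 [142.49466013 239.88904503]]
```

>>> arm_command --deltas '[{"hand": 15, "tx": 0, "ty": 3, "tz": -0.5, "wx": 0, "wy": 0, "wz": 0}, {"hand": 15, "tx": 0, "ty": 3, "tz": -0.25, "wx": 0, "wy": 0, "wz": 0}, {"hand": 15, "tx": 0, "ty": 3, "tz": -0.25, "wx": 0, "wy": 0, "wz": 0}, {"hand": 15, "tx": 0, "ty": 3, "tz": -0.25, "wx": 0, "wy": 0, "wz": 0}, {"hand": 15, "tx": 0, "ty": 3, "tz": -0.25, "wx": 0, "wy": 0, "wz": 0}]'

```text
clock: 10.32
eef_pos: [581.3, 219.7, 261.5]
tcp_rot: [-3.062, 0.0, -3.097]
contact_force: [1.4, -0.7, -3.0]
opening: 0.273
grasp_force: 49.2
```

>>> arm_command --deltas '[{"hand": 15, "tx": 0, "ty": 4, "tz": -0.32, "wx": 0, "wy": 0, "wz": 0}, {"hand": 15, "tx": 0, "ty": 4, "tz": -0.32, "wx": 0, "wy": 0, "wz": 0}, {"hand": 15, "tx": 0, "ty": 4, "tz": -0.32, "wx": 0, "wy": 0, "wz": 0}, {"hand": 15, "tx": 0, "ty": 4, "tz": -0.32, "wx": 0, "wy": 0, "wz": 0}, {"hand": 15, "tx": 0, "ty": 4, "tz": -0.32, "wx": 0, "wy": 0, "wz": 0}, {"hand": 15, "tx": 0, "ty": 3, "tz": -0.24, "wx": 0, "wy": 0, "wz": 0}]'

```text
clock: 11.08
eef_pos: [580.3, 242.8, 261.5]
tcp_rot: [-3.062, 0.0, -3.097]
contact_force: [1.4, -1.3, -1.4]
opening: 0.273
grasp_force: 49.3
```

>>> arm_command --deltas '[{"hand": 15, "tx": 0, "ty": 2, "tz": -0.16, "wx": 0, "wy": 0, "wz": 0}, {"hand": 15, "tx": 0, "ty": 2, "tz": -0.16, "wx": 0, "wy": 0, "wz": 0}]'

```text
clock: 11.32
eef_pos: [580.3, 244.8, 261.9]
tcp_rot: [-3.058, 0.0, -3.097]
contact_force: [2.1, -14.1, 4.1]
opening: 0.274
grasp_force: 49.9
```

>>> arm_command --deltas '[{"hand": 15, "tx": 0, "ty": -1.5, "tz": 0.12, "wx": 0, "wy": 0, "wz": 0}, {"hand": 15, "tx": 0, "ty": 0, "tz": 0, "wx": 0, "wy": 0, "wz": 0}, {"hand": 15, "tx": 7.6, "ty": 0.9, "tz": -0.07, "wx": 0, "wy": 0.004, "wz": 0.052}, {"hand": 15, "tx": 7.6, "ty": 0.9, "tz": -0.07, "wx": 0, "wy": 0.004, "wz": 0.052}, {"hand": 15, "tx": 0, "ty": 0, "tz": 0, "wx": 0, "wy": 0, "wz": 0}]'

```text
clock: 11.95
eef_pos: [564.7, 245.9, 261.7]
tcp_rot: [-3.06, 0.0, 3.082]
contact_force: [1.8, -6.1, 1.4]
opening: 0.274
grasp_force: 49.6
```

>>> arm_command --deltas '[{"hand": 15, "tx": 7.6, "ty": 0.0, "tz": 0, "wx": 0, "wy": 0.004, "wz": 0.052}, {"hand": 15, "tx": 7.6, "ty": 0.9, "tz": -0.07, "wx": 0, "wy": 0.004, "wz": 0.052}, {"hand": 15, "tx": 7.6, "ty": 0.9, "tz": -0.07, "wx": 0, "wy": 0.004, "wz": 0.052}, {"hand": 15, "tx": 7.6, "ty": 0.9, "tz": -0.07, "wx": 0, "wy": 0.004, "wz": 0.052}, {"hand": 15, "tx": 0, "ty": 0, "tz": 0, "wx": 0, "wy": 0, "wz": 0}]'

```text
clock: 12.58
eef_pos: [535.0, 253.5, 261.4]
tcp_rot: [-3.062, 0.001, 2.875]
contact_force: [1.8, -4.0, -1.0]
opening: 0.265
grasp_force: 49.5
```

>>> arm_command --deltas '[{"hand": 15, "tx": 7.6, "ty": 0.6, "tz": -0.07, "wx": 0, "wy": 0.004, "wz": 0.052}, {"hand": 15, "tx": 7.6, "ty": 0.6, "tz": -0.07, "wx": 0, "wy": 0.004, "wz": 0.052}, {"hand": 15, "tx": 7.6, "ty": 0.9, "tz": -0.07, "wx": 0, "wy": 0.004, "wz": 0.052}, {"hand": 15, "tx": 7.6, "ty": 0.9, "tz": -0.07, "wx": 0, "wy": 0.004, "wz": 0.052}, {"hand": 15, "tx": 0, "ty": 0, "tz": 0, "wx": 0, "wy": 0, "wz": 0}, {"hand": 15, "tx": 0, "ty": 0, "tz": 0, "wx": 0, "wy": 0, "wz": 0}]'

```text
clock: 13.32
eef_pos: [508.1, 266.5, 261.3]
tcp_rot: [-3.062, 0.002, 2.666]
contact_force: [0.6, -1.3, -0.8]
opening: 0.27
grasp_force: 49.4
```

```bash
cat > chk.py <<'E'
# fit gate angle from wrist view: compare panel handle + ball positions by masks (numbers only)
from h import *
from rig import r, imaging
f=imaging.grab_frame("wrist"); pickle.dump(f,open("w7.pkl","wb")); s=r.sense()
print({k:np.round(s[k],3) for k in("clock","eef_pos","tcp_rot","contact_force","opening","grasp_force","qpos")})
print("predicted handle px",proj(f,[[571,4.5,224],[576,4.5,132]]).round(0).tolist())
P=s["eef_pos"][:2]-np.array([588,391]); print("theta",np.arctan2(-P[0],-P[1])-0.0526,"r",np.hypot(*P))
g=imaging.grab_frame("scene"); pickle.dump(g,open("s7.pkl","wb"))
d=pickle.load(open("f0.pkl","rb"))["scene"]
# handle in scene frame: where did the panel's handle go? template = 26x20 patch round old handle
gray=lambda x:cv2.cvtColor(x["image"],cv2.COLOR_RGB2GRAY)
old=proj(d,[[572,22,178]])[0]; new=proj(g,[[572,4.5,178]])[0]; u,v=old.round().astype(int)
t=gray(d)[v-17:v+18,u-8:u+9]; R=cv2.matchTemplate(gray(g)[v-32:v+46,u-23:u+34],t,cv2.TM_CCOEFF_NORMED); m=cv2.minMaxLoc(R)
print("expected shift",new-old,"found",np.array(m[3])-15,"score",m[1])
E
python3 chk.py
```

```text
{'clock': np.float64(13.375), 'eef_pos': array([508.03 , 266.515, 261.33 ]), 'tcp_rot': array([-3.062e+00,  2.000e-03,  2.666e+00]), 'contact_force': array([ 1.337, -1.538, -1.299]), 'opening': np.float64(0.275), 'grasp_force': np.float64(49.444), 'qpos': array([ 0.508,  0.282,  1.667, -0.048,  1.259, -0.571])}
predicted handle px [[16.0, 520.0], [104.0, 421.0]]
theta 0.5184199942887749 r 147.95823122054892
expected shift [3.31780635 3.70177199] found [4 4] score 0.7945829629898071
```

>>> arm_command --deltas '[{"hand": 15, "tx": 0, "ty": 1, "tz": -0.08, "wx": 0, "wy": 0, "wz": 0}, {"hand": 15, "tx": 0, "ty": 0, "tz": 0, "wx": 0, "wy": 0, "wz": 0}, {"hand": 15, "tx": 0, "ty": 0, "tz": 0, "wx": 0, "wy": 0, "wz": 0}, {"hand": 15, "tx": 0, "ty": 0, "tz": 0, "wx": 0, "wy": 0, "wz": 0}]'

```text
clock: 13.92
eef_pos: [508.0, 266.8, 261.4]
tcp_rot: [-3.061, 0.001, 2.664]
contact_force: [-1.3, -4.9, 0.7]
opening: 0.273
grasp_force: 49.6
```

```bash
python3 chk.py; python3 - <<'E'
from h import *
g=lambda n:cv2.cvtColor(pickle.load(open(n,"rb"))["image"],cv2.COLOR_RGB2GRAY)
a,b=g("w6.pkl"),g("w7.pkl")
for n,(u0,v0,u1,v1) in {"bar+stem":(310,245,400,310),"rear guide":(585,240,640,335),"front guide":(265,225,310,305),"nose/neck":(180,240,262,285)}.items():
    R=cv2.matchTemplate(b,a[v0:v1,u0:u1],cv2.TM_CCOEFF_NORMED);m=cv2.minMaxLoc(R);print(n,(m[3][0]-u0,m[3][1]-v0),round(m[1],2))
E
```

```text
{'clock': np.float64(13.975), 'eef_pos': array([507.973, 266.791, 261.406]), 'tcp_rot': array([-3.061e+00,  1.000e-03,  2.665e+00]), 'contact_force': array([-0.447, -5.43 ,  0.849]), 'opening': np.float64(0.267), 'grasp_force': np.float64(49.609), 'qpos': array([ 0.508,  0.283,  1.666, -0.048,  1.26 , -0.569])}
predicted handle px [[17.0, 520.0], [105.0, 422.0]]
theta 0.5197545639477261 r 147.75685191738106
expected shift [3.31780635 3.70177199] found [4 4] score 0.793802797794342
bar+stem (0, 2) 0.85
rear guide (-88, -7) 0.82
front guide (201, 9) 0.67
nose/neck (33, 8) 0.73
```

```bash
python3 -c "
from rig import r
print(r.sign_off())"
```

```text
the job is handed in; nothing more can be done
None
```

The job is handed in: the panel is pushed back flush against the jamb, the bolt is lifted and drawn to its stop, and the gate is held about 30° open (0.52 rad by arm position) with the knob still gripped, at about 14 s of the 51 s allowed.

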